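Clamp a vial in its holder and jam the bar with the thumb wedge

TASK

Slide the bar of the small metal vial holder forward so that it gently pushes the vial fully home against the back of its pocket and its pad stays against the vial. Then slide the thumb wedge in along its ramp until it jams the bar fast, firmly but without forcing it, and let go. Leave the vial standing upright and do not disturb the other things on the worktop.

Things in the scene. Friction and masses are not known exactly. Their poses are not given: they have to be found in the camera images.
- holder: Vial holder, fixed to the worktop: aluminium base plate 215 x 110 x 10 mm. Origin on the worktop under the bar's centre line; z up, x along the bar towards the vial (push direction), y to the side where the wedge's tab sticks out. The pocket (white sides 33 mm apart, 38 mm high) lies at x 17 to 69 mm. A bridge over the bar (x -53 to -17 mm, y -42 to 42 mm, 57 mm high) carries the wedge.
- pocket_back (a point): Centre of the flat inner face of the pocket's back wall, at (69, 0, 35) mm in the holder's frame. The vial is home when it touches this face (vial axis 14.5 mm before it).
- vial_mid (a point): The vial to be clamped: a small white-capped vial, 29 mm diameter, 55 mm tall, 28 g, standing loose in the pocket a few mm to 15 mm short of the back wall. The point is on its axis, half-way up.
- push_plate (a point): Centre of the near face (looking along the holder's -x) of the upright plate, 34 mm wide, 10 mm thick, from 12 to 60 mm above the worktop, at the robot's end of the bar; this point is 46 mm above the worktop. Push it along the holder's +x; the sliding bar alone resists with about 1.5 N and stays where it is left. Behind it (at -x) is free space.
- pad (a point): Centre of the front face of the bar's pad (26 mm wide, 12 to 46 mm above the worktop), which meets the vial; 112 mm ahead of push_plate. The push on the vial must stay below 20 N.
- bar (a joint): Travel of the bar in m, 0 = fully back, larger = towards the vial; stop at 0.050. It moves freely until the wedge bears on it. About 0.040 when the vial is home and the pad touches it.
- tab (a point): Middle of the outer face (looking along the holder's +y, free space beyond) of the wedge's upright thumb tab: 20 mm wide (x), 10 mm thick (y), from 32 mm below to 14 mm above this point. The wedge moves along the holder's -y, falling 1 mm every 8 mm. A push of 13 to 17 N jams the bar well; pressing the bar with over 28 N (a push of some 20 N) would mark it. The jammed wedge holds itself.
- wedge (a joint): Travel of the wedge along its ramp in m, 0 = fully out, larger = further in; stop at 0.048. It slides with about 3 N, stays where it is left, and meets the bar somewhere between 0.016 and 0.039; where differs each time (the bridge sits higher or lower) and must be felt. From there the push needed rises by several N per mm.

How it is judged:
On the way, in this order (a step that is already met when the one before it is completed fails the run):
1. the vial stands home against the pocket's back with the bar's pad against it, the wedge not yet bearing on the bar (horizontal distance between vial_mid and pocket_back below 0.0165 m and horizontal distance between vial_mid and pad below 0.0165 m and contact force between wedge and bar below 1 N), for 0.1 s.
2. the wedge jams the bar (contact force between wedge and bar above 12 N), for 0.2 s.
At the end, for the whole second after the job is handed in: The vial stands upright (within 0.1 rad), home in its pocket: its axis within 16.5 mm of the back face and of the bar's pad face (2 mm of slack each); the wedge, let go, still presses on the bar with more than 12 N; the bar is at rest (horizontal distance between vial_mid and pocket_back below 0.0165 m and horizontal distance between vial_mid and pad below 0.0165 m and angle between vial_mid's own z axis and vertical below 0.1 rad and contact force between wedge and bar above 12 N and velocity of joint bar below 0.002 m/s); the robot touches nothing.
It fails at once if the vial is pushed with more than 20 N (contact force between bar and vial above 20 N).
It fails at once if the wedge is forced: it presses on the bar with more than 28 N (contact force between wedge and bar above 28 N).
It fails at once if a bystander (spare vial, stamp, marker) is moved by more than 20 mm (distance of any of spare_vial, stamp, marker from where it was at the start of the episode above 0.02 m).
It also fails if it takes over 54 s, if anything falls off the work surface, if the arm or the gripper's body presses on something with over 40 N, if the wrist force passes 120 N, or if a joint passes its speed limit or range.

ROBOT

A 6-joint arm with a two-finger parallel gripper is mounted at the origin on a cart in front of the work surface, level with it; the furniture and walls round the work are solid. World frame = base frame: x ahead of the robot, y to its left, z up, the work surface at z = 0. Lengths are in m, angles in rad, forces in N, time in s.
With the tool pointing down it reaches from about 0.35 to 0.875 m from the base axis. Payload 4.2 kg.
Tool frame: the origin (TCP) lies on the centre line of the jaws, within the pads' length; the fingertips stand ctrl.tcp_to_tips ahead of it and the grasp point (between the pads) is the TCP (ctrl.tcp_to_tips is the distance from the TCP to the fingertips, in m); z points along the fingers, y is the direction in which the jaws open and shut (so a half turn about z gives the same grasp; the last joint's range is limited). The gripper opens to 85 mm and grips with 20 to 120 N. Pads are 22 mm wide; open, the fingers measure 114 mm over their backs; the gripper's body (76 mm by 85 mm) begins 54 mm behind the grasp point. The pads swing forward as they close: fully open they stand 13 mm farther back than shut.
Start: joints at [-0.881, 0.385, 0.008, 0, -1.194, -0.259], TCP at [0.261, -0.568, 0.25] pointing down, gripper open.
Joint ranges: [-3.14, 3.14], [-1.21, 2.06], [-1.07, 1.41], [-3.16, 2.05], [-2.99, -0.16], [-3.1, 3.1]. Speed limits (rad/s): [2.79, 2.79, 3.14, 3.14, 3.14, 3.14].

INTERFACE

Orientations are given as a rotation vector (axis times angle).
In Python, from plant import sense, optics, job, ctrl gives the robot as it stands. The module is installed in compiled form; this text tells all that it offers.
- The arm moves only by the shell command python3 -m jog 'ROWS'. ROWS is JSON, a list of rows, each a list of 7 numbers: the shift along the tool's x, y, z in cm, then the turn, a rotation vector about the tool's x, y, z in rad, then the finger opening in cm, from 0 to 8.54. A call has 1 to 5 rows; each row shifts and turns the pose as measured when the row begins, along the tool's axes as they then stand; what a row does not reach is not made up. A row lasts 1/12 s, in which the tool goes at most 41.7 mm and 7.16 degrees, less where a joint would pass 70% of its speed; a pose out of reach is approached as far as the arm can. A call is refused whole if a number of a shift passes 4.17 or a number of a turn 0.125, either way. A call with a gripper value outside its range is refused whole. The fingers move at their own pace and stop on an object; the grip force is fixed at half the most. Time passes only in rows, so rows that do not move let the fingers close. It gives the time, the measured TCP pose, the force and the opening at its end, in the units of the state.
- sense(): the state, without advancing time (a new reading comes with each control period).
- optics.snapshot(name): name is "side" or "top"; returns a dict with "pixels" (400x640x3 uint8, red, green, blue), "depth" (400x640 float32, m along the optical axis (not along the pixel's ray), 0 where there is no reading), "mtx" (3x3 intrinsics, pixels), "k1" (the pictures are not rectified: a ray, as slopes to the right and down, at radius r is drawn at 1 + k1 r^2 times it, then the intrinsics apply), "R" (3x3) and "t" (3): a world point X has camera coordinates R X + t. Camera axes: x right, y down, z forward; pixel columns grow to the right and rows downward; lengths in m; the calibration is good to about 2 mm. A picture is of the moment at which its call begins.
- job.finish_job(): hands the job in, once; it reports no verdict.
The state is a dict: "time_s": time; "joints": joint angles; "dq": joint speeds; "tau": joint torques, N m; "eef_pos": TCP position; "orientation": TCP orientation; "force": force on the tool from outside, world axes, zero at the start; "moment": the same for the moment, N m; "opening": finger opening in m.
Only numpy, scipy, OpenCV 4.12 (cv2) and the standard library are available. Lean on these libraries where they do the work, as an engineer would, in place of code of your own. Each camera call takes 0.05 s, during which the arm holds its last target.

## Working session

There is one attempt and no reset: what is moved stays moved. The work goes in short steps, Python scripts to look and compute and a shell command to move; the robot and the scene stay as the last step left them, time stands still between calls to the robot, and variables do not carry over. Pictures are saved under pics/ and viewed, and the job is handed in when it is done.

```bash
mkdir -p pics; cat > h.py <<'E'
import numpy as np, cv2
from plant import sense, optics, job, ctrl
from scipy.spatial.transform import Rotation as Ro
E
python3 - <<'E'
from h import *
s=sense()
print({k:np.round(v,4) for k,v in s.items()}, ctrl.tcp_to_tips)
for n in("side","top"):
    d=optics.snapshot(n); np.savez(f"{n}0.npz",**d)
    cv2.imwrite(f"pics/{n}0.png",d["pixels"][:,:,::-1])
    print(n,d["mtx"],d["k1"],d["R"],d["t"])
E
```

```text
{'time_s': np.float64(0.0), 'joints': array([-8.814e-01,  3.856e-01,  6.600e-03, -5.000e-04, -1.194e+00,
       -2.586e-01]), 'dq': array([ 0.0011,  0.0011, -0.0009, -0.0003, -0.0005, -0.0011]), 'tau': array([ 1.00000e-04, -3.92291e+01,  1.88405e+01,  4.18620e+00,
       -4.60000e-03, -0.00000e+00]), 'eef_pos': array([ 0.2608, -0.5674,  0.2492]), 'orientation': array([ 0.6711, -3.0685, -0.0034]), 'force': array([ 0.4169, -0.5682,  0.0431]), 'moment': array([ 0.0445,  0.0242, -0.0112]), 'opening': np.float64(0.0854)} 0.019
side [[513.82237604   0.         318.59574603]
 [  0.         513.82237604 202.12721954]
 [  0.           0.           1.        ]] -0.10666790543727855 [[ 0.99952762 -0.02376795 -0.01948372]
 [-0.02863883 -0.49029445 -0.8710862 ]
 [ 0.01115118  0.87123271 -0.49074353]] [-0.52930893  0.1244917   0.80665832]
top [[456.75125347   0.         322.93079317]
 [  0.         456.75125347 194.84378809]
 [  0.           0.           1.        ]] 0.009918605501980008 [[-0.01601869 -0.99983442  0.00863377]
 [-0.98139806  0.01406995 -0.19146773]
 [ 0.19131455 -0.01154023 -0.98146093]] [0.06414957 0.53958342 0.81204887]
```

View pics/side0.png

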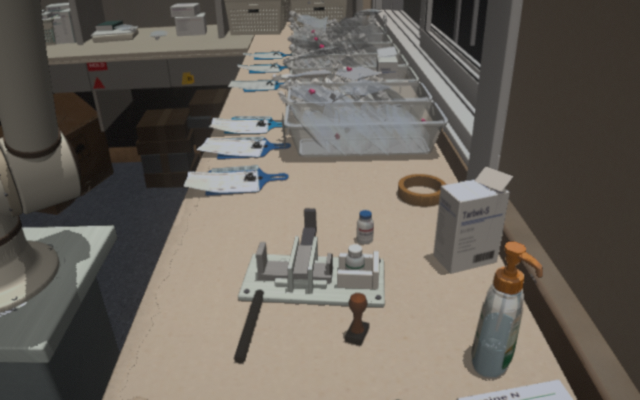

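View pics/top0.png

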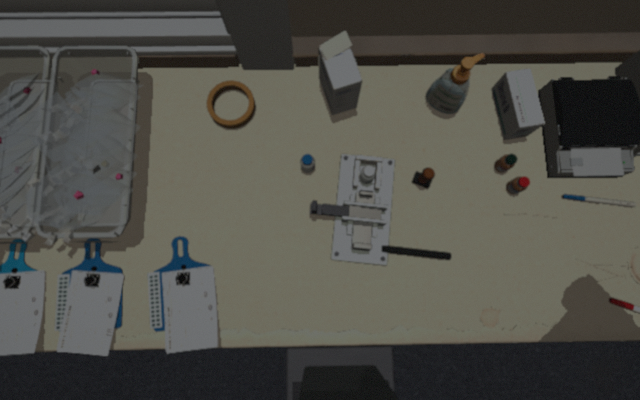

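The side view shows the holder around (315,275), with the push plate at (262,258), the wedge tab at (310,220) and the vial at (355,258). In the top view the plate covers (333..395, 155..265), the tab is at (315,209) and the vial at (367,172). The marker lies at (415,252) and the spare vial at (307,162). I'll zoom in on both and get depth.

```bash
cat >> h.py <<'E'
def und(d,uv):
    uv=np.atleast_2d(np.float64(uv)); K=d["mtx"]
    m=(uv-K[:2,2])/np.diag(K)[:2]; p=m.copy()
    for _ in range(20): p=m/(1+d["k1"]*(p**2).sum(1,keepdims=True))
    return p
def plane(d,uv,z):
    p=und(d,uv); r=np.c_[p,np.ones(len(p))]@d["R"]; c=-d["R"].T@d["t"]
    return c+r*((z-c[2])/r[:,2])[:,None]
def dep(d):
    v,u=np.mgrid[:400,:640]; p=und(d,np.c_[u.ravel(),v.ravel()]); z=d["depth"].ravel()
    return ((np.c_[p,np.ones(len(p))]*z[:,None]-d["t"])@d["R"]).reshape(400,640,3)
def proj(d,X):
    X=np.atleast_2d(X)@d["R"].T+d["t"]; p=X[:,:2]/X[:,2:]
    p=p*(1+d["k1"]*(p**2).sum(1,keepdims=True)); return p*np.diag(d["mtx"])[:2]+d["mtx"][:2,2]
E
python3 - <<'E'
from h import *
t=dict(np.load("top0.npz")); s=dict(np.load("side0.npz"))
def zoom(d,x0,x1,y0,y1,f,n):
    im=d["pixels"][y0:y1,x0:x1,::-1]; im=cv2.convertScaleAbs(im,alpha=1.5)
    cv2.imwrite(n,cv2.resize(im,None,fx=f,fy=f,interpolation=cv2.INTER_CUBIC))
zoom(t,295,460,145,275,4.5,"pics/topz.png"); zoom(s,225,400,200,310,4.5,"pics/sidez.png")
P=dep(t); 
for v in range(150,270,4): print(v,[int(1000*P[v,u,2]) if t["depth"][v,u]>0 else -1 for u in range(306,400,3)])
E
```

```text
150 [1, 0, 0, 0, 2, -1, 0, 2, 1, 0, 2, 0, -3, -1, -3, 0, 2, 0, 1, 1, 0, 1, 0, -1, 0, 1, 2, 1, 0, 0, 1, -1]
154 [55, 56, 0, -1, -1, 2, 0, 0, 1, -2, -1, 0, 11, 8, 9, 9, -3, 1, -1, -1, 0, -1, -1, 2, 2, 2, 0, 0, 0, 0, -3, 0]
158 [54, 53, 41, 0, 0, 0, 1, -1, 0, 2, 1, 2, 13, 12, 10, 13, 9, 44, 42, 43, 44, 45, -1, 44, 44, 44, 9, 11, 8, 0, 0, 0]
162 [57, 56, 41, -1, 0, 1, 4, -1, 0, 0, 0, 0, 9, 11, 8, 10, 27, 36, 20, 22, 24, 25, 31, 31, 38, 35, 10, 8, 13, 10, 0, 0]
166 [42, 41, 33, -1, 0, 3, -1, 0, 0, -1, 2, 6, 9, 12, 9, 10, 38, 39, 12, 10, 66, 64, 8, 17, 36, 38, 12, 12, 8, 10, 0, 1]
170 [18, 18, 5, -1, -2, -1, 0, 1, 2, -1, -2, 10, 12, 11, 11, 11, 39, 41, 9, 66, 63, 64, 67, 24, 37, 8, 8, 8, 9, 9, 0, 1]
174 [1, 0, 2, 2, -2, 1, 0, -2, 0, -1, 0, 10, 7, 7, 11, 10, -1, 37, 45, 54, 64, 63, 64, 31, 37, 10, 10, 10, 10, 6, 0, 2]
178 [0, 2, 2, 0, 0, 0, 1, -2, -1, 3, -1, 7, 9, 8, 10, -1, 38, 37, 29, 50, 51, 51, 45, 36, 40, 10, 10, 10, 11, 0, 1, 4]
182 [-1, 3, 0, -3, 1, 0, 1, 0, 3, -1, 0, 12, 11, 10, 10, 9, 39, 36, 9, 18, 29, 23, 8, 34, 38, 12, 11, 12, 8, 0, 0, 0]
186 [0, 1, 0, -1, -3, 1, 1, 1, 1, -1, 3,
[... 1749 characters left out ...]
, 0, 1]
246 [0, 0, 0, 0, 0, 1, 0, 2, 2, 12, 8, 12, 9, 11, 9, 24, 58, 60, 60, 59, 60, 58, 11, 10, 11, 12, 15, 14, 12, 14, 13, 10]
250 [-2, -1, 2, 0, 0, 0, 1, 0, -1, 10, 11, 9, 9, 8, 10, 9, 11, 7, 8, 9, 17, 9, 10, 11, 8, 12, 13, 14, 13, 14, 17, 18]
254 [0, 0, -1, 0, 0, -1, 0, 0, -1, 8, 12, 8, 10, 10, 8, 9, 12, 12, 7, 10, 8, 8, 8, 8, 9, 9, 11, 7, 0, 0, 0, 0]
258 [-1, 0, 0, 0, -1, 0, -1, 0, 1, 12, 12, 8, 12, 8, 11, 8, 8, 10, 9, 8, 7, 9, 7, 9, 8, 11, 17, -1, 1, 0, 0, 0]
262 [-2, -1, 0, -2, 0, -3, 0, 0, -2, 1, 0, 2, 1, 0, -1, -1, 0, 4, 7, 11, 9, 10, 11, 10, 11, 10, 6, 1, 1, -2, -1, 0]
266 [-1, -1, 2, 1, 0, 1, -2, 0, 0, -2, 2, 0, 1, 1, -2, -1, 1, 0, -3, -2, -2, 0, -2, 0, 0, 2, -1, -1, -1, 0, -3, 0]
```

```bash
python3 - <<'E'
from h import *
t=dict(np.load("top0.npz"))
g=t["pixels"].astype(int)
# plate mask: low saturation bright vs beige
hsv=cv2.cvtColor(t["pixels"],cv2.COLOR_RGB2HSV)
print(hsv[250,345],hsv[250,300],hsv[160,345])
m=((hsv[...,1]<45)&(hsv[...,2]>60)).astype(np.uint8); m[:, :328]=0; m[:,400:]=0; m[:150]=0; m[270:]=0
cv2.imwrite("pics/m.png",m*255)
c=max(cv2.findContours(m,0,2)[0],key=cv2.contourArea); r=cv2.minAreaRect(c); b=cv2.boxPoints(r); print(r,b)
W=plane(t,b,0.010); print(W, W.mean(0),np.linalg.norm(np.diff(W[[0,1,2,3,0]],axis=0),axis=1))
E
```

```text
[100   7 115] [ 26  36 112] [98 10 98]
((363.5, 209.5), (119.0, 71.0), 90.0) [[328. 150.]
 [399. 150.]
 [399. 269.]
 [328. 269.]]
[[ 0.64095087  0.04371811  0.01      ]
 [ 0.63899196 -0.10011893  0.01      ]
 [ 0.40108681 -0.0886825   0.01      ]
 [ 0.40320113  0.04803419  0.01      ]] [ 0.52105769 -0.02426228  0.01      ] [0.14385037 0.23817988 0.13673304 0.23778892]
```

View pics/topz.png

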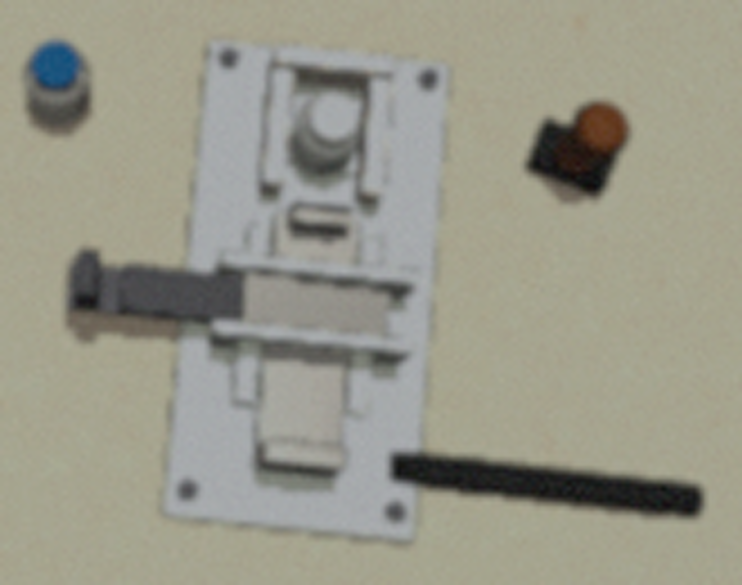

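View pics/sidez.png

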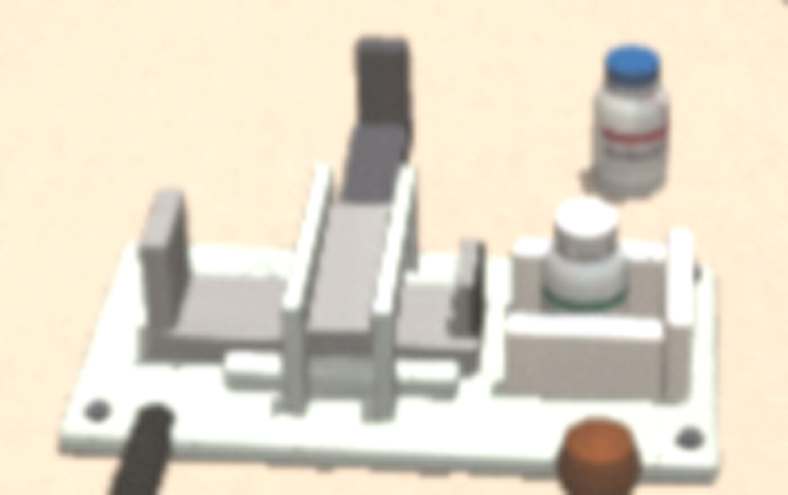

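```bash
python3 - <<'E'
from h import *
t=dict(np.load("top0.npz"));P=dep(t)
hsv=cv2.cvtColor(t["pixels"],cv2.COLOR_RGB2HSV)
m=((hsv[...,1]<22)&(hsv[...,2]>75)).astype(np.uint8); m[:, :328]=0; m[:,400:]=0; m[:150]=0; m[270:]=0
c=max(cv2.findContours(m,0,2)[0],key=cv2.contourArea); r=cv2.minAreaRect(c); b=cv2.boxPoints(r); print(r)
W=plane(t,b,0.010); print(W.round(4), W.mean(0),np.linalg.norm(np.diff(W[[0,1,2,3,0]],axis=0),axis=1))
for n,(u0,u1,v0,v1,z0,z1) in dict(push=(345,380,238,250,.052,.066),bridge=(335,395,198,228,.05,.06),cap=(358,382,160,180,.060,.07),tab=(308,324,198,220,.065,.08),pad=(355,385,185,197,.04,.05),pw=(350,385,160,192,.034,.042),wedge=(325,342,200,218,.04,.05)).items():
    Q=P[v0:v1,u0:u1].reshape(-1,3); k=(Q[:,2]>z0)&(Q[:,2]<z1)&(t["depth"][v0:v1,u0:u1].ravel()>0); Q=Q[k]
    r=cv2.minAreaRect(np.float32(Q[:,:2]*1000)); print(n,k.sum(),Q.mean(0).round(4),r)
E
```

```text
((363.2746887207031, 209.0536651611328), (56.398529052734375, 107.99219512939453), 5.04245138168335)
[[ 0.4196  0.043   0.01  ]
 [ 0.6348  0.0197  0.01  ]
 [ 0.6228 -0.0935  0.01  ]
 [ 0.4085 -0.0651  0.01  ]] [ 0.52141318 -0.02397552  0.01      ] [0.21644734 0.11383814 0.21625853 0.10872545]
push 107 [ 0.4438 -0.0132  0.0588] ((443.21051025390625, -13.918153762817383), (33.6021614074707, 11.820411682128906), 82.6932601928711)
bridge 313 [ 0.5071 -0.0212  0.0551] ((507.4716491699219, -21.224262237548828), (83.39315032958984, 35.863277435302734), 83.4812240600586)
cap 99 [ 0.5836 -0.0297  0.0651] ((584.025146484375, -29.916351318359375), (20.009950637817383, 19.56421661376953), 73.16783142089844)
tab 64 [0.5181 0.0742 0.072 ] ((518.08154296875, 74.56874084472656), (10.946212768554688, 19.302988052368164), 86.32891082763672)
pad 63 [ 0.5464 -0.0259  0.0452] ((547.7874145507812, -32.67189025878906), (14.363773345947266, 39.61857986450195), 13.062836647033691)
pw 300 [ 0.5857 -0.0306  0.038 ] ((585.7738647460938, -30.34835433959961), (53.20357131958008, 52.83039474487305), 83.80647277832031)
wedge 176 [0.5143 0.0374 0.044 ] ((514.788330078125, 37.12944030761719), (31.47203826904297, 21.410079956054688), 86.35865020751953)
```

The views agree: holder yaw is about -6.6° and the tab points to +y. The marker's near end lies over the plate on the -y side, clear of the push path. I'll define the holder frame, then turn the tool and close the fingers.

```bash
cat >> h.py <<'E'
YAW=np.radians(-6.6); O=np.array([0.542,-0.0253,0.0])
H=np.array([[np.cos(YAW),-np.sin(YAW),0],[np.sin(YAW),np.cos(YAW),0],[0,0,1]])
def toH(X): return (np.asarray(X)-O)@H
def go(h=None):
    s=sense(); T=Ro.from_rotvec(s["orientation"]); p=toH(s["eef_pos"])
    print("t %.2f tcpH mm"%s["time_s"],(1e3*p).round(1),"force H",(s["force"]@H).round(2),"open",round(s["opening"],4))
    G=np.c_[-H[:,0],H[:,1],-H[:,2]]
    print(" turn left (tool rotvec)",(T.inv()*Ro.from_matrix(G)).as_rotvec().round(4))
    if h is not None: print(" shift cm tool",(100*T.inv().apply(H@(np.array(h)/1e3)+O-s["eef_pos"])).round(2))
E
python3 -c "
from h import *
go((-135,0,200))"
python3 -m jog '[[0,0,0,0,0,0.109,0],[0,0,0,0,0,0.109,0],[0,0,0,0,0,0.109,0],[0,0,0,0,0,0.109,0],[0,0,0,0,0,0.109,0]]'
python3 -c "
from h import *
go((-135,0,200))"
```

```text
t 0.10 tcpH mm [-217.  -570.9  249.3] force H [-0.09 -0.08 -0.63] open 0.0856
 turn left (tool rotvec) [ 0.0019 -0.0006  0.5458]
 shift cm tool [-36.65  44.53   5.02]
time_s: 0.52
eef_pos: [0.2601, -0.566, 0.2459]
orientation: [-0.217, -3.129, -0.012]
force: [-0.2, -0.4, 0.7]
opening: 0.0253
t 0.52 tcpH mm [-217.9 -569.5  245.9] force H [-0.15 -0.41  0.65] open 0.0253
 turn left (tool rotvec) [ 0.0072 -0.005  -0.0235]
 shift cm tool [-6.97 57.1   4.96]
```

```bash

python3 -m jog '[[-0.5,4.1,0,0,0,-0.02,0],[-0.5,4.1,0,0,0,0,0],[-0.5,4.1,0,0,0,0,0],[-0.5,4.1,0,0,0,0,0],[-0.5,4.1,0,0,0,0,0]]'
python3 -m jog '[[-0.5,4.1,0,0,0,0,0],[-0.5,4.1,0,0,0,0,0],[-0.5,4.1,0,0,0,0,0],[-0.5,4.1,0,0,0,0,0],[-0.5,4.1,0,0,0,0,0]]'
python3 -c "
from h import *
go((-135,0,200))"
```

```text
time_s: 0.93
eef_pos: [0.3094, -0.3663, 0.2408]
orientation: [-0.211, -3.123, -0.019]
force: [1.2, 0.6, 0.8]
opening: -0.0001
time_s: 1.35
eef_pos: [0.3586, -0.1639, 0.2415]
orientation: [-0.216, -3.12, -0.022]
force: [1.8, -0.1, 0.0]
opening: 0.0001
t 1.35 tcpH mm [-166.3 -158.8  241.5] force H [1.83 0.12 0.  ] open 0.0001
 turn left (tool rotvec) [ 0.013  -0.0144 -0.0233]
 shift cm tool [-2.82 15.89  4.31]
```

```bash

python3 -m jog '[[-0.6,3.9,0.8,0,0,-0.02,0],[-0.6,3.9,0.8,0.01,-0.01,0,0],[-0.6,3.9,0.8,0,0,0,0],[-0.6,3.9,0.8,0,0,0,0],[0,0,0,0,0,0,0]]'
python3 -c "
from h import *
go((-135,0,150))"
```

```text
time_s: 1.77
eef_pos: [0.402, -0.0005, 0.2113]
orientation: [0.172, 3.134, 0.008]
force: [0.0, -0.7, -0.6]
opening: -0.0001
t 1.77 tcpH mm [-141.9    8.5  211.3] force H [ 0.08 -0.66 -0.58] open -0.0001
 turn left (tool rotvec) [0.0052 0.0029 0.0056]
 shift cm tool [-0.67 -0.89  6.12]
```

```bash

python3 -m jog '[[-0.2,-0.3,3,0,0,0.006,0],[-0.1,-0.3,3,0.005,0.003,0,0],[-0.1,-0.2,3,0,0,0,0],[0,0,2,0,0,0,0],[0,0,0,0,0,0,0]]'
python3 - <<'E'
from h import *
go((-135,0,49))
d=optics.snapshot("side"); im=cv2.convertScaleAbs(d["pixels"][140:320,180:420,::-1],alpha=1.5)
cv2.imwrite("pics/s1.png",cv2.resize(im,None,fx=3.2,fy=3.2,interpolation=cv2.INTER_CUBIC))
E
```

```text
time_s: 2.18
eef_pos: [0.4075, -0.0044, 0.099]
orientation: [0.165, 3.132, 0.004]
force: [0.0, 0.0, -0.4]
opening: -0.0004
t 2.18 tcpH mm [-136.     5.3   99. ] force H [-0.    0.02 -0.44] open -0.0004
 turn left (tool rotvec) [0.0027 0.0056 0.0099]
 shift cm tool [-0.07 -0.54  5.  ]
```

View pics/s1.png

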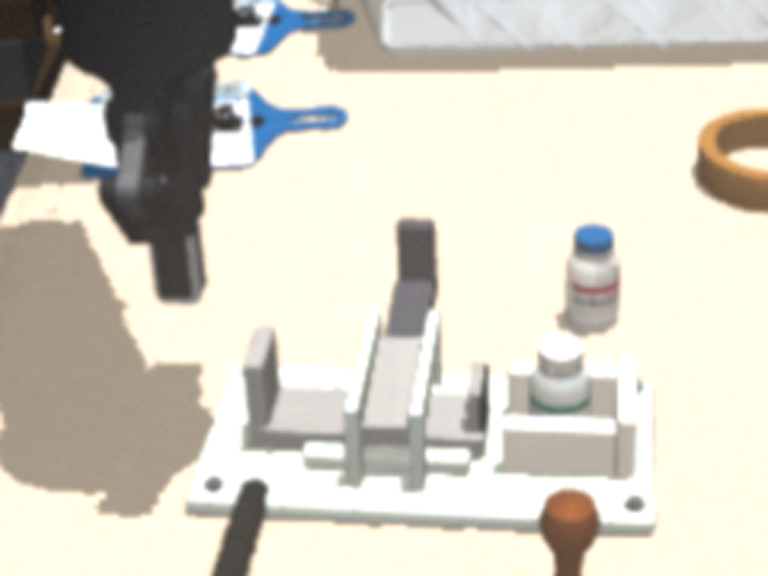

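The closed fingertips hang behind the push plate and clear of everything, at about (178,295) in the zoomed picture, with the plate at (262,375). Now I'll descend and approach.

```bash

python3 -m jog '[[0,-0.3,2.6,0,0.005,0.009,0],[0,-0.2,2.5,0,0,0,0],[0,0,0,0,0,0,0]]'
python3 -c "
from h import *
go((-118,0,48))"
```

```text
time_s: 2.48
eef_pos: [0.4124, -0.0083, 0.0523]
orientation: [0.176, 3.124, 0.01]
force: [-0.2, -0.1, -0.2]
opening: 0.0002
t 2.48 tcpH mm [-130.7    2.    52.3] force H [-0.16 -0.16 -0.23] open 0.0002
 turn left (tool rotvec) [0.0072 0.012  0.0023]
 shift cm tool [-1.27 -0.21  0.45]
```

```bash

python3 -m jog '[[-0.4,-0.2,0.4,0.005,0.01,0,0],[-0.3,0,0,0,0,0,0],[-0.3,0,0,0,0,0,0],[0,0,0,0,0,0,0]]'
python3 -c "
from h import *
go((-118,0,48))"
```

```text
time_s: 2.82
eef_pos: [0.4271, -0.0108, 0.0535]
orientation: [0.175, 3.127, 0.007]
force: [-0.2, -0.4, -0.3]
opening: -0.0001
t 2.82 tcpH mm [-115.8    1.2   53.5] force H [-0.19 -0.45 -0.3 ] open -0.0001
 turn left (tool rotvec) [0.0048 0.0095 0.0036]
 shift cm tool [ 0.22 -0.12  0.54]
```

```bash

python3 -m jog '[[0,-0.1,0.4,0,0,0,0],[0,0,0,0,0,0,0]]'
python3 -c "
from h import *
go((-118,0,48))"
python3 -m jog '[[-0.2,0,0.2,0,0,0,0],[-0.2,0,0,0,0,0,0],[-0.2,0,0,0,0,0,0]]'
python3 -c "
from h import *
go((-83,0,48))"
```

```text
time_s: 2.98
eef_pos: [0.428, -0.0116, 0.0511]
orientation: [0.175, 3.124, 0.009]
force: [-0.4, 0.1, -1.2]
opening: -0.0001
t 2.98 tcpH mm [-114.8    0.6   51.1] force H [-0.41  0.01 -1.17] open -0.0001
 turn left (tool rotvec) [0.0065 0.0127 0.0032]
 shift cm tool [ 0.33 -0.06  0.31]
time_s: 3.23
eef_pos: [0.4322, -0.0126, 0.0493]
orientation: [0.176, 3.127, 0.008]
force: [-1.5, 0.8, 1.6]
opening: -0.0001
t 3.23 tcpH mm [-110.5   -0.    49.3] force H [-1.57  0.67  1.62] open -0.0001
 turn left (tool rotvec) [0.0059 0.0097 0.0027]
 shift cm tool [-2.75 -0.01  0.16]
```

```bash

python3 -m jog '[[-0.2,0,0,0,0,0,0],[-0.2,0,0,0,0,0,0],[-0.2,0,0,0,0,0,0],[-0.2,0,0,0,0,0,0],[-0.2,0,0,0,0,0,0]]'
python3 -c "
from h import *
go((-83,0,48))"
python3 -m jog '[[-0.2,0,0,0,0,0,0],[-0.2,0,0,0,0,0,0],[-0.2,0,0,0,0,0,0],[0,0,0,0,0,0,0]]'
python3 - <<'E'
from h import *
go((-83,0,48))
d=optics.snapshot("side"); im=cv2.convertScaleAbs(d["pixels"][140:320,180:420,::-1],alpha=1.5)
cv2.imwrite("pics/s2.png",cv2.resize(im,None,fx=3.2,fy=3.2,interpolation=cv2.INTER_CUBIC))
E
```

```text
time_s: 3.65
eef_pos: [0.4425, -0.0139, 0.0493]
orientation: [0.176, 3.128, 0.007]
force: [-1.8, 1.3, 1.8]
opening: 0.0001
t 3.65 tcpH mm [-1.001e+02 -1.000e-01  4.930e+01] force H [-1.9   1.12  1.79] open 0.0001
 turn left (tool rotvec) [0.0051 0.008  0.0029]
 shift cm tool [-1.71  0.    0.14]
time_s: 3.98
eef_pos: [0.4498, -0.0146, 0.0493]
orientation: [0.176, 3.128, 0.007]
force: [-1.0, 0.0, 0.7]
opening: 0.0002
t 3.98 tcpH mm [-92.8  -0.   49.3] force H [-0.98 -0.09  0.66] open 0.0002
 turn left (tool rotvec) [0.0052 0.0084 0.003 ]
 shift cm tool [-0.98 -0.    0.14]
```

View pics/s2.png

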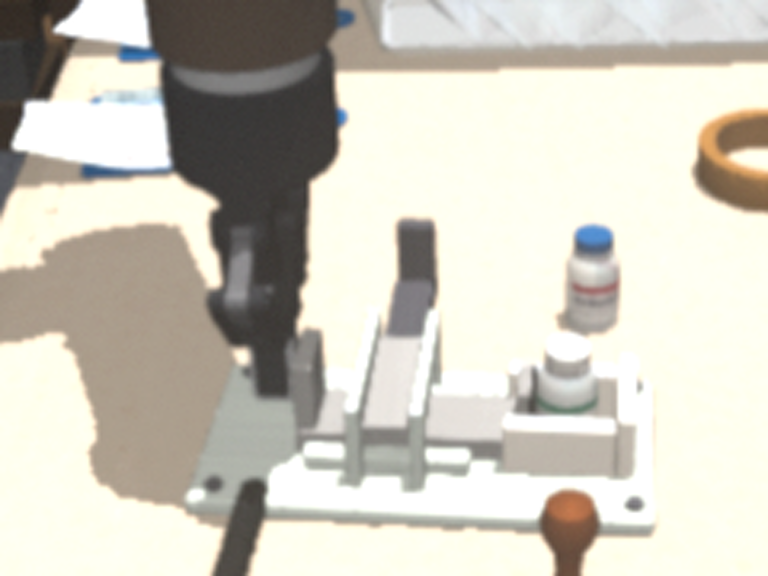

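The fingers push the plate at (305,380) in the zoomed picture. The pad at (525,385) has just reached the vial, which is still short of the back wall. I'll continue in small steps.

```bash

python3 -m jog '[[-0.15,0,0,0,0,0,0],[-0.15,0,0,0,0,0,0],[-0.15,0,0,0,0,0,0],[-0.1,0,0,0,0,0,0]]'
python3 -c "
from h import *
go((-83,0,48))"
python3 -m jog '[[-0.1,0,0,0,0,0,0],[-0.1,0,0,0,0,0,0]]'
python3 -c "
from h import *
go((-83,0,48))"
```

```text
time_s: 4.37
eef_pos: [0.4549, -0.0154, 0.0492]
orientation: [0.176, 3.129, 0.007]
force: [-2.2, 0.7, 1.2]
opening: 0.0002
t 4.37 tcpH mm [-87.7  -0.2  49.2] force H [-2.23  0.46  1.19] open 0.0002
 turn left (tool rotvec) [0.005  0.0073 0.0027]
 shift cm tool [-0.47  0.02  0.12]
time_s: 4.53
eef_pos: [0.457, -0.0156, 0.0492]
orientation: [0.176, 3.129, 0.007]
force: [-2.0, 1.7, 1.3]
opening: -0.0001
t 4.53 tcpH mm [-85.5  -0.1  49.2] force H [-2.15  1.46  1.35] open -0.0001
 turn left (tool rotvec) [0.0049 0.0071 0.0027]
 shift cm tool [-0.25  0.01  0.12]
```

```bash

for i in 1 2 3; do python3 -m jog '[[-0.1,0,0,0,0,0,0]]' | grep -E "eef|force" ; done
```

```text
eef_pos: [0.4581, -0.0158, 0.0492]
force: [-2.6, 0.9, 0.7]
eef_pos: [0.4589, -0.0159, 0.0492]
force: [-4.0, 1.9, 2.0]
eef_pos: [0.4588, -0.0162, 0.049]
force: [-5.3, 2.7, 2.9]
```

The position stalled while the force rose to about 6 N, so the vial looks home. I'll hold for two rows and check with a picture.

```bash

python3 -m jog '[[-0.1,0,0,0,0,0,0],[-0.1,0,0,0,0,0,0]]'
python3 - <<'E'
from h import *
go()
for n in("side","top"):
    d=optics.snapshot(n); np.savez(f"{n}3.npz",**d)
    a=(140,320,180,420) if n=="side" else (140,270,290,450)
    im=cv2.convertScaleAbs(d["pixels"][a[0]:a[1],a[2]:a[3],::-1],alpha=1.5)
    cv2.imwrite(f"pics/{n}3.png",cv2.resize(im,None,fx=3.2,fy=3.2,interpolation=cv2.INTER_CUBIC))
    P=dep(d)
    if n=="top":
        Q=P[150:190,350:390].reshape(-1,3); Q=Q[(Q[:,2]>.06)&(Q[:,2]<.07)]; print("cap H",toH(Q.mean(0))*1e3, len(Q))
E
```

```text
time_s: 4.95
eef_pos: [0.4588, -0.0166, 0.0486]
orientation: [-0.179, -3.136, -0.005]
force: [-4.3, 2.4, 2.4]
opening: 0.0002
t 4.95 tcpH mm [-83.6  -0.9  48.6] force H [-4.55  1.9   2.44] open 0.0002
 turn left (tool rotvec) [ 0.003  -0.0006  0.0013]
cap H [53.98194465  0.27840651 65.29555125] 97
```

View pics/side3.png

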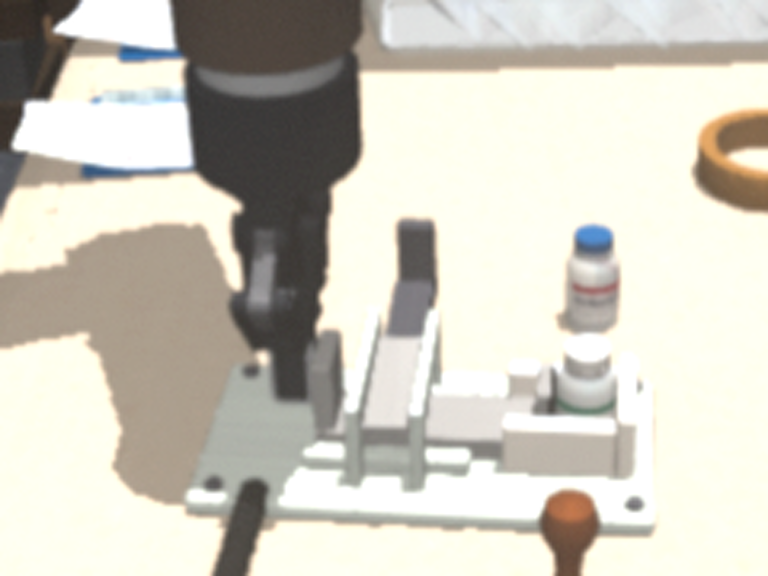

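View pics/top3.png

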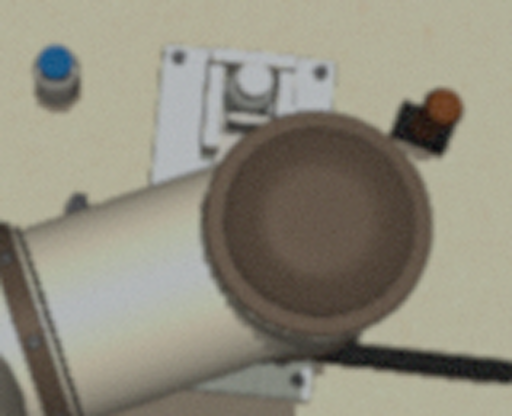

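The vial's cap is at x=54.0 mm in the holder frame (home is 54.5 mm), and the pad touches it at (545,390) in the zoomed side picture. It stands upright against the back wall. I'll back off from the plate and rise.

```bash

python3 -m jog '[[0.5,0,0,0,0,0,0],[1,0,0,0,0,0,0],[1,0,-1,0,0,0,0],[0.5,0,-3,0,0,0,0],[0,0,-4,0,0,0,0]]'
python3 -m jog '[[0,0,-4,0,0,0,0],[0,1,-2,0,0,0,0],[0,2,0,0,0,0,0],[0,0,0,0,0,0,0]]'
python3 - <<'E'
from h import *
t=dict(np.load("top0.npz")); P=dep(t); Q=P[198:222,306:326].reshape(-1,3); Q=toH(Q[(Q[:,2]>.065)&(Q[:,2]<.08)])*1e3
print("tab H",Q.mean(0),Q.min(0),Q.max(0)); go((Q.mean(0)[0],Q.mean(0)[1]+40,160))
E
```

```text
time_s: 5.47
eef_pos: [0.424, -0.0144, 0.1239]
orientation: [-0.18, -3.125, 0.003]
force: [0.6, 0.0, -0.0]
opening: -0.0001
time_s: 5.8
eef_pos: [0.4307, 0.0169, 0.1953]
orientation: [0.179, 3.126, 0.009]
force: [-0.7, -1.2, -0.7]
opening: -0.0001
tab H [-35.17824718  96.05961192  72.04565561] [-44.95429492  90.83999814  66.07382267] [-25.35200628 101.64299464  76.00984118]
t 5.80 tcpH mm [-115.4   29.2  195.3] force H [-0.55 -1.24 -0.72] open -0.0001
 turn left (tool rotvec) [0.0061 0.0104 0.0008]
 shift cm tool [-7.99 10.66  3.68]
```

```bash

python3 -m jog '[[-2,2.7,0.8,0,0.01,0,0],[-2,2.7,0.8,0.005,0,0,0],[-2,2.7,0.8,0,0,0,0],[-2,2.7,0.8,0,0,0,0],[0,0,0,0,0,0,0]]'
python3 - <<'E'
from h import *
go((-35,138,62))
E
```

```text
time_s: 6.22
eef_pos: [0.5241, 0.118, 0.1645]
orientation: [0.178, 3.128, 0.008]
force: [0.6, -0.9, -0.8]
opening: 0.0001
t 6.22 tcpH mm [-34.2 140.3 164.5] force H [ 0.66 -0.79 -0.81] open 0.0001
 turn left (tool rotvec) [0.0053 0.0085 0.0015]
 shift cm tool [ 0.16 -0.28 10.25]
```

```bash

python3 -m jog '[[0,0,3,0,0.008,0,0],[0,0,3,0.005,0,0,0],[0,0,3,0,0,0,0],[0,0,1.2,0,0,0,0],[0,0,0,0,0,0,0]]'
python3 - <<'E'
from h import *
go((-35,120,62))
for n in("side","top"):
    d=optics.snapshot(n)
    a=(140,320,180,420) if n=="side" else (140,270,290,450)
    im=cv2.convertScaleAbs(d["pixels"][a[0]:a[1],a[2]:a[3],::-1],alpha=1.5)
    cv2.imwrite(f"pics/{n}4.png",cv2.resize(im,None,fx=3.2,fy=3.2,interpolation=cv2.INTER_CUBIC))
E
```

```text
time_s: 6.63
eef_pos: [0.525, 0.1183, 0.057]
orientation: [0.173, 3.134, 0.001]
force: [0.3, -1.3, 0.4]
opening: 0.0002
t 6.63 tcpH mm [-33.4 140.7  57. ] force H [ 0.43 -1.29  0.37] open 0.0002
 turn left (tool rotvec) [0.0005 0.0032 0.0049]
 shift cm tool [ 0.17 -2.07 -0.5 ]
```

View pics/side4.png

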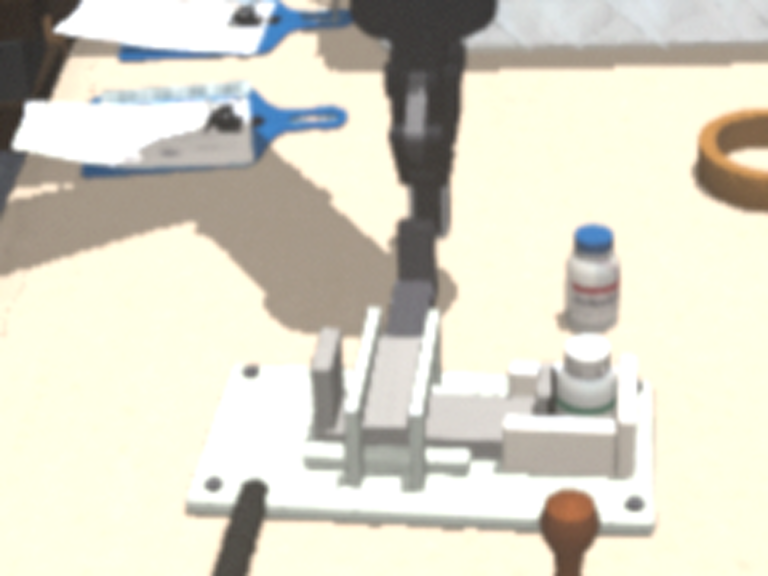

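The finger stands just behind the tab, which is at (417,250) in the zoomed picture. The bar and vial stayed put. I'll approach the tab.

```bash

python3 -m jog '[[0.2,-0.5,-0.4,0,0,0.004,0],[0,-0.5,0,0,0,0,0],[0,-0.4,0,0,0,0,0],[0,0,0,0,0,0,0]]'
python3 -c "
from h import *
go((-35,115,62))"
```

```text
time_s: 7.07
eef_pos: [0.5244, 0.1045, 0.0684]
orientation: [0.177, 3.122, 0.01]
force: [0.2, -0.2, 0.1]
opening: -0.0
t 7.07 tcpH mm [-32.4 126.9  68.4] force H [ 0.21 -0.22  0.12] open -0.0
 turn left (tool rotvec) [0.0071 0.0142 0.0017]
 shift cm tool [ 0.27 -1.19  0.63]
```

```bash

python3 -m jog '[[0.1,-0.3,0.4,0,0.01,0,0],[0.1,-0.3,0.2,0.005,0,0,0],[0.1,-0.2,0.1,0,0,0,0],[0,0,0,0,0,0,0]]'
python3 -c "
from h import *
go((-35,115,62))"
```

```text
time_s: 7.4
eef_pos: [0.5213, 0.096, 0.0631]
orientation: [0.179, 3.129, 0.006]
force: [-1.3, -0.4, 0.0]
opening: -0.0004
t 7.40 tcpH mm [-34.5 118.1  63.1] force H [-1.25 -0.55  0.01] open -0.0004
 turn left (tool rotvec) [0.0046 0.0075 0.0007]
 shift cm tool [ 0.05 -0.31  0.11]
```

```bash

python3 -m jog '[[0,-0.2,0.1,0,0,0,0],[0,-0.2,0,0,0,0,0],[0,-0.1,0,0,0,0,0]]'
python3 -c "
from h import *
go()"
python3 -m jog '[[0,-0.1,0,0,0,0,0],[0,-0.1,0,0,0,0,0],[0,-0.1,0,0,0,0,0]]'
python3 -c "
from h import *
go()"
python3 -m jog '[[0,-0.1,0,0,0,0,0],[0,-0.1,0,0,0,0,0],[0,-0.1,0,0,0,0,0]]'
python3 -c "
from h import *
go()"
```

```text
time_s: 7.65
eef_pos: [0.5206, 0.0907, 0.0616]
orientation: [0.178, 3.129, 0.006]
force: [-1.0, 1.0, 1.1]
opening: 0.0003
t 7.65 tcpH mm [-34.6 112.8  61.6] force H [-1.12  0.85  1.1 ] open 0.0003
 turn left (tool rotvec) [0.0042 0.0072 0.0013]
time_s: 7.9
eef_pos: [0.5205, 0.0889, 0.0616]
orientation: [0.179, 3.128, 0.009]
force: [-0.4, 3.5, 0.1]
opening: 0.0002
t 7.90 tcpH mm [-34.5 111.   61.6] force H [-0.78  3.41  0.05] open 0.0002
 turn left (tool rotvec) [0.0063 0.008  0.0012]
time_s: 8.15
eef_pos: [0.5202, 0.0867, 0.0613]
orientation: [0.178, 3.128, 0.011]
force: [-1.1, 4.3, -0.2]
opening: 0.0001
t 8.15 tcpH mm [-34.6 108.7  61.3] force H [-1.64  4.17 -0.2 ] open 0.0001
 turn left (tool rotvec) [0.0075 0.0084 0.0017]
```

Contact at y≈111.5 mm; sliding takes about 4 N. I'll continue, watching the force.

```bash

python3 -m jog '[[0,-0.15,0.02,0,0,0,0],[0,-0.15,0.02,0,0,0,0],[0,-0.15,0.02,0,0,0,0]]'
python3 -c "
from h import *
go()"
python3 -m jog '[[0,-0.15,0.02,0,0,0,0],[0,-0.15,0.02,0,0,0,0],[0,-0.15,0.02,0,0,0,0]]'
python3 -c "
from h import *
go()"
python3 -m jog '[[0,-0.1,0.02,-0.004,0,0,0],[0,-0.1,0.02,0,0,0,0]]'
python3 -c "
from h import *
go()"
```

```text
time_s: 8.4
eef_pos: [0.5197, 0.0822, 0.0607]
orientation: [0.177, 3.128, 0.011]
force: [-1.4, 3.6, -0.1]
opening: -0.0004
t 8.40 tcpH mm [-34.5 104.3  60.7] force H [-1.77  3.41 -0.08] open -0.0004
 turn left (tool rotvec) [0.0078 0.0086 0.0021]
time_s: 8.65
eef_pos: [0.5191, 0.0772, 0.0601]
orientation: [0.177, 3.128, 0.012]
force: [-1.0, 3.3, -0.3]
opening: 0.0001
t 8.65 tcpH mm [-34.5  99.2  60.1] force H [-1.41  3.12 -0.26] open 0.0001
 turn left (tool rotvec) [0.0079 0.0086 0.0019]
time_s: 8.82
eef_pos: [0.5188, 0.0748, 0.0598]
orientation: [0.177, 3.127, 0.018]
force: [-0.1, 2.5, 0.8]
opening: 0.0002
t 8.82 tcpH mm [-34.5  96.8  59.8] force H [-0.42  2.44  0.77] open 0.0002
 turn left (tool rotvec) [0.0121 0.0086 0.0019]
```

```bash

python3 -m jog '[[0,-0.07,0.01,0.004,0,0,0],[0,-0.07,0.01,0,0,0,0],[0,-0.07,0.01,0,0,0,0]]'
python3 -c "
from h import *
go()"
python3 -m jog '[[0,-0.07,0.01,0.003,0,0,0],[0,-0.07,0.01,0,0,0,0],[0,-0.07,0.01,0,0,0,0]]'
python3 -c "
from h import *
go()"
```

```text
time_s: 9.07
eef_pos: [0.5185, 0.0722, 0.0594]
orientation: [0.178, 3.128, 0.011]
force: [-1.1, 3.0, 0.5]
opening: 0.0
t 9.07 tcpH mm [-34.5  94.1  59.4] force H [-1.42  2.88  0.47] open 0.0
 turn left (tool rotvec) [0.0076 0.0085 0.0014]
time_s: 9.32
eef_pos: [0.5182, 0.0699, 0.059]
orientation: [0.178, 3.128, 0.006]
force: [-1.1, 3.3, 1.0]
opening: -0.0001
t 9.32 tcpH mm [-34.6  91.8  59. ] force H [-1.47  3.12  1.03] open -0.0001
 turn left (tool rotvec) [0.0041 0.0083 0.0016]
```

```bash

python3 -m jog '[[0,-0.07,0.01,0,0,0,0],[0,-0.07,0.01,0,0,0,0],[0,-0.07,0.01,0,0,0,0]]'
python3 -c "
from h import *
go()"
```

```text
time_s: 9.57
eef_pos: [0.518, 0.0676, 0.0588]
orientation: [0.178, 3.128, 0.006]
force: [-1.2, 2.5, 0.7]
opening: -0.0002
t 9.57 tcpH mm [-34.6  89.6  58.8] force H [-1.45  2.34  0.67] open -0.0002
 turn left (tool rotvec) [0.004  0.0084 0.0018]
```

Travel is about 22 mm with no rise in force yet.

```bash

python3 -m jog '[[0,-0.07,0.01,0,0,0,0],[0,-0.07,0.01,0,0,0,0],[0,-0.07,0.01,0,0,0,0]]'
python3 -c "
from h import *
go()"
```

```text
time_s: 9.82
eef_pos: [0.5177, 0.0653, 0.0585]
orientation: [0.178, 3.128, 0.006]
force: [-0.2, 3.7, 0.2]
opening: -0.0
t 9.82 tcpH mm [-34.5  87.2  58.5] force H [-0.63  3.65  0.18] open -0.0
 turn left (tool rotvec) [0.004  0.0084 0.0018]
```

```bash

python3 -m jog '[[0,-0.07,0.01,0,0,0,0],[0,-0.07,0.01,0,0,0,0],[0,-0.07,0.01,0,0,0,0]]'
python3 -c "
from h import *
go()"
```

```text
time_s: 10.07
eef_pos: [0.5174, 0.063, 0.0582]
orientation: [0.178, 3.128, 0.005]
force: [-1.6, 2.6, -0.0]
opening: 0.0002
t 10.07 tcpH mm [-34.6  84.8  58.2] force H [-1.93  2.42 -0.  ] open 0.0002
 turn left (tool rotvec) [0.004  0.0083 0.0018]
```

```bash

python3 -m jog '[[0,-0.07,0.01,0,0,0,0],[0,-0.07,0.01,0,0,0,0]]'
python3 -c "
from h import *
go()"
```

```text
time_s: 10.23
eef_pos: [0.5173, 0.0617, 0.0581]
orientation: [0.178, 3.128, 0.006]
force: [-2.8, 5.6, 1.8]
opening: 0.0004
t 10.23 tcpH mm [-34.5  83.5  58.1] force H [-3.48  5.28  1.83] open 0.0004
 turn left (tool rotvec) [0.0045 0.0086 0.0016]
```

Force is rising, so the wedge is meeting the bar at about 28 mm of travel. I'll go in single rows now.

```bash

python3 -m jog '[[0,-0.06,0.01,0,0,0,0]]'
python3 -c "
from h import *
go()"
```

```text
time_s: 10.32
eef_pos: [0.5174, 0.0615, 0.0581]
orientation: [0.178, 3.127, 0.007]
force: [-2.7, 7.1, 1.5]
opening: 0.0002
t 10.32 tcpH mm [-34.4  83.4  58.1] force H [-3.45  6.73  1.54] open 0.0002
 turn left (tool rotvec) [0.0053 0.009  0.0015]
```

```bash

python3 -m jog '[[0,-0.06,0.01,0,0,0,0]]'
python3 -c "
from h import *
go()"
```

```text
time_s: 10.4
eef_pos: [0.5174, 0.0614, 0.0581]
orientation: [0.178, 3.127, 0.009]
force: [-2.2, 7.8, 1.5]
opening: 0.0
t 10.40 tcpH mm [-34.4  83.3  58.1] force H [-3.1   7.5   1.46] open 0.0
 turn left (tool rotvec) [0.0062 0.0094 0.0013]
```

```bash

python3 -m jog '[[0,-0.1,0.01,0,0,0,0]]'
python3 -c "
from h import *
go()"
```

```text
time_s: 10.48
eef_pos: [0.5173, 0.0611, 0.0581]
orientation: [0.178, 3.126, 0.011]
force: [-3.1, 7.5, 1.2]
opening: 0.0002
t 10.48 tcpH mm [-34.4  83.   58.1] force H [-3.89  7.05  1.15] open 0.0002
 turn left (tool rotvec) [0.0073 0.0099 0.0012]
```

```bash

python3 -m jog '[[0,-0.1,0.01,0,0,0,0]]'
python3 -c "
from h import *
go()"
```

```text
time_s: 10.57
eef_pos: [0.5174, 0.061, 0.0582]
orientation: [0.178, 3.125, 0.013]
force: [-2.6, 7.6, 1.0]
opening: -0.0003
t 10.57 tcpH mm [-34.4  82.9  58.2] force H [-3.5   7.25  1.03] open -0.0003
 turn left (tool rotvec) [0.0087 0.0105 0.0011]
```

```bash

python3 -m jog '[[0,-0.15,0.02,0.003,0.003,0,0]]'
python3 -c "
from h import *
go()"
```

```text
time_s: 10.65
eef_pos: [0.5173, 0.0606, 0.0581]
orientation: [0.179, 3.128, 0.011]
force: [-3.5, 10.1, 1.3]
opening: -0.0002
t 10.65 tcpH mm [-34.4  82.5  58.1] force H [-4.64  9.59  1.34] open -0.0002
 turn left (tool rotvec) [0.0074 0.0083 0.001 ]
```

```bash

python3 -m jog '[[0,-0.15,0.02,0.003,0.003,0,0]]'
python3 -c "
from h import *
go()"
```

```text
time_s: 10.73
eef_pos: [0.5173, 0.0603, 0.0581]
orientation: [0.179, 3.13, 0.009]
force: [-4.2, 10.9, 1.7]
opening: -0.0
t 10.73 tcpH mm [-34.4  82.2  58.1] force H [-5.42 10.36  1.66] open -0.0
 turn left (tool rotvec) [0.0063 0.0061 0.0008]
```

```bash

python3 -m jog '[[0.05,-0.16,0.02,0.003,0.003,0,0]]'
python3 -c "
from h import *
go()"
```

```text
time_s: 10.82
eef_pos: [0.5172, 0.0603, 0.0581]
orientation: [0.179, 3.131, 0.008]
force: [-1.4, 10.7, 0.4]
opening: 0.0
t 10.82 tcpH mm [-34.5  82.1  58.1] force H [-2.63 10.47  0.45] open 0.0
 turn left (tool rotvec) [0.0056 0.0047 0.0009]
```

```bash

python3 -m jog '[[0.05,-0.18,0.02,0.003,0.002,0,0]]'
python3 -c "
from h import *
go()"
```

```text
time_s: 10.9
eef_pos: [0.5172, 0.0602, 0.0582]
orientation: [0.179, 3.132, 0.008]
force: [-1.3, 11.4, 0.2]
opening: 0.0002
t 10.90 tcpH mm [-34.5  82.1  58.2] force H [-2.58 11.16  0.17] open 0.0002
 turn left (tool rotvec) [0.0052 0.0046 0.001 ]
```

```bash

python3 -m jog '[[0.03,-0.22,0.02,0.003,0.002,0,0]]'
python3 -c "
from h import *
go()"
```

```text
time_s: 10.98
eef_pos: [0.5172, 0.0598, 0.0581]
orientation: [0.179, 3.132, 0.007]
force: [-2.6, 12.6, 1.1]
opening: -0.0001
t 10.98 tcpH mm [-34.4  81.7  58.1] force H [-4.04 12.18  1.14] open -0.0001
 turn left (tool rotvec) [0.0049 0.0044 0.001 ]
```

```bash

python3 -m jog '[[0.03,-0.24,0.02,0.003,0.002,0,0]]'
python3 -c "
from h import *
go()"
```

```text
time_s: 11.07
eef_pos: [0.5172, 0.0594, 0.0581]
orientation: [0.179, 3.132, 0.007]
force: [-4.0, 13.5, 1.6]
opening: -0.0003
t 11.07 tcpH mm [-34.4  81.3  58.1] force H [-5.54 12.98  1.56] open -0.0003
 turn left (tool rotvec) [0.0049 0.0042 0.001 ]
```

```bash

python3 -m jog '[[0.07,-0.25,0.02,0.003,0.001,0,0]]'
python3 -c "
from h import *
go()"
```

```text
time_s: 11.15
eef_pos: [0.5171, 0.0593, 0.0582]
orientation: [0.179, 3.13, 0.008]
force: [-2.9, 13.3, 0.1]
opening: -0.0004
t 11.15 tcpH mm [-34.4  81.2  58.2] force H [-4.42 12.86  0.08] open -0.0004
 turn left (tool rotvec) [0.0054 0.0058 0.0012]
```

```bash

python3 -m jog '[[0.05,-0.26,0.02,0.003,0.001,0,0]]'
python3 -c "
from h import *
go()"
```

```text
time_s: 11.23
eef_pos: [0.5172, 0.0591, 0.0582]
orientation: [0.178, 3.129, 0.009]
force: [-3.7, 14.3, 0.9]
opening: 0.0001
t 11.23 tcpH mm [-34.4  81.   58.2] force H [-5.3  13.74  0.88] open 0.0001
 turn left (tool rotvec) [0.0061 0.0073 0.0013]
```

```bash

python3 -m jog '[[0.07,-0.28,0.02,0.003,0.003,0,0]]'
python3 -c "
from h import *
go()"
```

```text
time_s: 11.32
eef_pos: [0.5171, 0.0589, 0.0582]
orientation: [0.178, 3.129, 0.01]
force: [-3.0, 15.4, 0.9]
opening: 0.0
t 11.32 tcpH mm [-34.4  80.8  58.2] force H [-4.76 14.91  0.85] open 0.0
 turn left (tool rotvec) [0.007  0.0072 0.0015]
```

```bash

python3 -m jog '[[0.05,-0.28,0.02,0.003,0.002,0,0]]'
python3 -c "
from h import *
go()"
```

```text
time_s: 11.4
eef_pos: [0.5172, 0.0588, 0.0582]
orientation: [0.178, 3.128, 0.012]
force: [-4.4, 15.6, 0.8]
opening: 0.0001
t 11.40 tcpH mm [-34.3  80.7  58.2] force H [-6.2  15.03  0.78] open 0.0001
 turn left (tool rotvec) [0.0079 0.0078 0.0017]
```

Push is about 15 N, inside the 13 to 17 N window. I'll hold one more row, then back off.

```bash

python3 -m jog '[[0.05,-0.28,0.01,0.002,0.001,0,0]]'
python3 -c "
from h import *
go()"
python3 -m jog '[[0,0.5,0,0,0,0,0],[0,1,0,0,0,0,0],[0,1.5,0,0,0,0,0],[0,1,-2,0,0,0,0],[0,0,-4,0,0,0,0]]'
python3 -m jog '[[0,0,-4,0,0,0,0],[2,1,-2,0,0,0,0],[4,1,0,0,0,0,0],[4,1,0,0,0,0,0],[0,0,0,0,0,0,0]]'
python3 - <<'E'
from h import *
go()
for n in("side","top"):
    d=optics.snapshot(n); np.savez(f"{n}5.npz",**d)
    a=(140,320,180,420) if n=="side" else (140,270,290,450)
    im=cv2.convertScaleAbs(d["pixels"][a[0]:a[1],a[2]:a[3],::-1],alpha=1.5)
    cv2.imwrite(f"pics/{n}5.png",cv2.resize(im,None,fx=3.2,fy=3.2,interpolation=cv2.INTER_CUBIC))
    P=dep(d)
    if n=="top":
      for m,(u0,u1,v0,v1,z0,z1) in dict(cap=(350,390,150,190,.06,.07),push=(340,385,225,250,.052,.066),tab=(310,350,195,222,.062,.08)).items():
        Q=P[v0:v1,u0:u1].reshape(-1,3); Q=toH(Q[(Q[:,2]>z0)&(Q[:,2]<z1)])*1e3; print(m,Q.mean(0).round(1),len(Q))
E
```

```text
time_s: 11.48
eef_pos: [0.5172, 0.0588, 0.0582]
orientation: [0.178, 3.127, 0.015]
force: [-3.7, 15.9, 0.3]
opening: -0.0003
t 11.48 tcpH mm [-34.3  80.7  58.2] force H [-5.53 15.38  0.25] open -0.0003
 turn left (tool rotvec) [0.01   0.0094 0.0018]
time_s: 11.9
eef_pos: [0.5167, 0.0972, 0.1124]
orientation: [-0.18, -3.129, 0.003]
force: [0.4, -0.1, 0.1]
opening: -0.0
time_s: 12.32
eef_pos: [0.4243, 0.1404, 0.1823]
orientation: [0.183, 3.13, 0.0]
force: [-1.3, -0.1, -1.0]
opening: 0.0002
t 12.32 tcpH mm [-136.   151.1  182.3] force H [-1.28 -0.24 -0.96] open 0.0002
 turn left (tool rotvec) [ 0.0005  0.0066 -0.0014]
cap [54.1  0.2 65. ] 98
push [-67.4   0.5  58.7] 109
tab [-35.3  64.8  68.1] 63
```

View pics/side5.png

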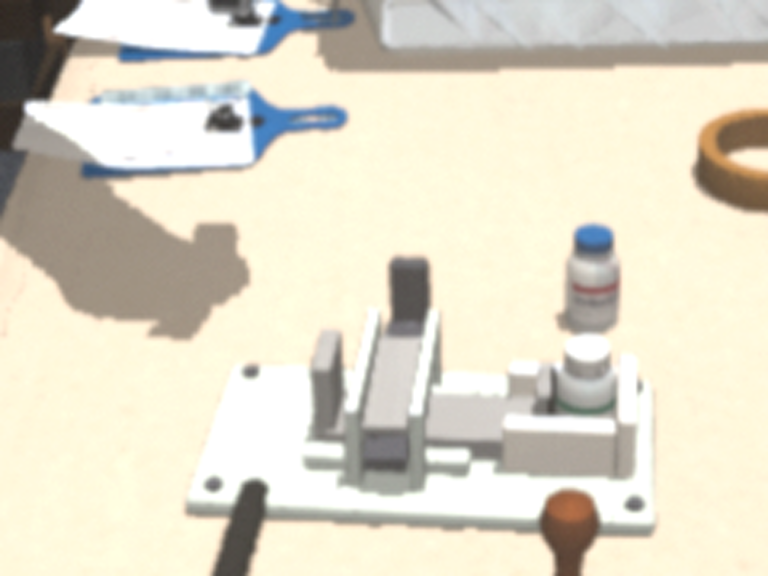

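View pics/top5.png

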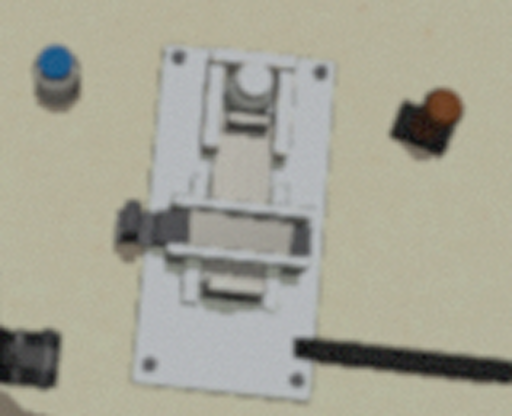

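The tab moved in to y≈65 mm (31 mm of travel). The pad is at x≈39.6 mm and the vial axis at 54.1 mm, so it is touching and upright. The bystanders look unmoved and the robot is clear, so I'm handing in.

```bash
python3 -c "
from h import *
job.finish_job()"
```

```text
the job is handed in; nothing more can be done
```

The vial is clamped and the job is handed in, at about 12.4 s of the 54 s allowed; no verdict was reported.

- **Bar:** I pushed the plate forward with closed fingers until it stalled at about 5–6 N.
- **Wedge:** It met the bar at about 28 mm of travel. I built the push up to about 15.4 N, inside the 13–17 N window, then let go and moved clear.
- **Last checks:**
  - The vial axis is at x ≈ 54.1 mm (home is 54.5 mm) and the pad face is at about 39.6 mm, so the two are touching.
  - The vial looks upright and the spare vial, stamp and marker look unmoved.
  - The tab stayed about 31 mm in after release, and the force reading is back to noise.
- **Off or not checked:**
  - A sideways force of up to about 6 N on the tab built up during the wedge push.
  - The wedge-on-bar force can't be measured directly; I judged it from the push force.
  - I typed three of the final 1 mm bar pushes as one shell loop instead of separate calls, which goes against your rule on typing every move.

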